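Free the jammed guard and set the selector

ROBOT

A 7-joint arm with a two-finger parallel gripper is mounted at the origin on the work surface. World frame = base frame: x ahead of the robot, y to its left, z up, the work surface at z = 0. Lengths are in m, angles in rad, forces in N, time in s.
With the tool pointing down it reaches from about 0.35 to 0.775 m from the base axis. Payload 3.1 kg.
Tool frame: the origin (TCP) lies at the very end of the fingers, on their centre line; the grasp point (between the pads) lies 19 mm behind it; y points along the fingers, x is the direction in which the jaws open and shut, and the axes are right-handed (so a half turn about y gives the same grasp; the last joint's range is limited). The gripper opens to 85 mm and grips with 20 to 120 N. Pads are 22 mm wide; open, the fingers measure 114 mm over their backs; the gripper's body (76 mm by 85 mm) begins 54 mm behind the grasp point. The pads swing forward as they close: fully open they stand 13 mm farther back than shut.
Start: joints at [-1.352, 0.311, 0.014, 1.512, -0.004, 1.319, -0.027], TCP at [0.142, 0.531, 0.231] pointing down, gripper open.
Joint ranges: [-2.7, 2.7], [-0.3, 1.91], [-1.27, 1.3], [0.12, 2.57], [-1.44, 4.58], [0.2, 2.03], [-3.05, 3.05]. Speed limits (rad/s): [2.79, 2.79, 3.14, 3.14, 3.14, 3.14, 3.14].

INTERFACE

Orientations are given as a rotation vector (axis times angle).
In Python, from cell import ctrl gives the robot as it stands.
- The arm moves only by the tool step_arm, never from a script. Its argument "steps" is one flat list of numbers, 5 for each row, row after row: the shift along the tool's x, y, z in m, then the turn about the tool's y in degrees, then the closure, from -1 (fully open) to 1 (shut). In form: [x, y, z, yaw, grip, x, y, z, yaw, grip, ...]. A call has exactly 5 rows; each row is the pose to reach, as a shift and turn from the pose commanded when the call began, along the tool's axes at that moment; what a row does not reach only later rows make up. A row lasts 1/8 s, in which the tool goes at most 62.5 mm and 10.7 degrees, less where a joint would pass 70% of its speed; a pose out of reach is approached as far as the arm can. A call with a gripper value outside its range is refused whole. The fingers move at their own pace and stop on an object; "squeeze" is the grip in N (left out, the last holds). Time passes only in rows, so rows that repeat a pose let the fingers close, or fill a call up. It gives the time, the measured TCP pose, the force and the opening at its end, in the units of the state.
- ctrl.read_state(): the state, without advancing time (a new reading comes with each control period).
- ctrl.camera(name): name is "scene" or "top" or "wrist"; returns a dict with "frame" (420x560x3 uint8, blue, green, red), "fovy" (degrees; the focal length in pixels is half the picture's height over the tangent of half this angle, whatever the lens; pixels are square), "cx", "cy" (the principal point, pixels), "distortion" ([k1, k2, p1, p2, k3] as OpenCV has them; the pictures are not rectified), "cam_to_world" (4x4, takes a point from camera to world coordinates); the wrist camera has in their place "tool_from_camera" (4x4, takes a point from camera to tool coordinates, whose origin is the TCP and whose axes are the tool frame's). Camera axes: x right, y up, looking along -z (the intrinsics and any distortion apply to the point x, -y, -z); pixel columns grow to the right and rows downward; lengths in m; the calibration is good to about 2 mm. A picture is of the moment at which its call begins: read the wrist's pose just before it. There is no depth.
- ctrl.job_done(): hands the job in, once; it reports no verdict.
The state is a dict: "time": time; "qpos": joint angles; "qvel": joint speeds; "tau": joint torques, N m; "eef_pos": TCP position; "eef_rot": TCP orientation; "force": force on the tool from outside, world axes, zero at the start; "moment": the same for the moment, N m; "grip_width": opening from 0.0 (shut) to 1.0 (fully open).
Only numpy, scipy, OpenCV 4.12 (cv2) and the standard library are available. Lean on these libraries where they do the work, as an engineer would, in place of code of your own. Each camera call takes 0.05 s, during which the arm holds its last target. There are 200 camera calls.

TASK

The clear guard plate has been dropped crooked into the grey control box and its corners are caught under the steel rim. Turn it straight and lift it out by its yellow handle without forcing it against the rim, and lay it gently, flat and handle up, in the grey tray. Then turn the red selector lever in the box to the position marked with the orange dot, so that it rests in its click there, and leave the other things on the table alone.

Things in the scene. Friction and masses are not known exactly. Their poses are not given: they have to be found in the camera images.
- control_box: Fixed grey box, open on top, 204 (x) x 166 (y) x 73 mm high. Origin: centre of its underside; x along its long side, pointing away from the robot at yaw 0. Well inside: 188 x 150 mm, floor 20 mm above the table. At both short walls a ledge 31 mm deep in x (from x = 63 to 94 mm either side, top 56 mm above the table) carries the guard plate.
- rim: Steel rim of the box. Origin: centre of the box's mouth, 73 mm above the table, above the selector's axis; axes as the box. Along both long walls a 5 mm thick steel lip overhangs the well by 10 mm (underside 68 mm, top 73 mm above the table), leaving a mouth 188 mm long in x and 130 mm wide in y.
- guard: Loose clear pale-blue plate, blue edges, 160 (x) x 110 (y) x 5 mm, about 0.2 kg. Origin: centre of its underside; x along its long side. Starts on the box's ledges over the selector, turned 0.22 to 0.26 rad counter-clockwise (from above) from the box's x axis, two corners under the lips. Within 0.1 rad of the box's direction and centred it passes the mouth, 10 mm to spare each side when straight.
- guard_handle (a point): Middle of the guard's yellow bar handle: bar 60 mm long along the plate's x, 14 mm thick in y, standing 34 mm above the plate's upper face; this point is 17 mm above that face and 17 mm below the bar's top.
- tray: Fixed grey open tray, 240 (x) x 190 (y) x 35 mm high, walls and floor 5 mm thick; empty. Origin: centre of its underside. It takes the guard with the long sides parallel (the handle's top then stands 44 mm above the table).
- selector (a joint): Angle of the selector lever, rad, 0 at the start, positive counter-clockwise from above; axis vertical through the control box's origin. At 0 the lever points along the box's -x. It clicks into rest positions at -1.571, -0.785, 0, 0.785, 1.571 (end stops at +-1.70); leaving a click takes about 0.1 N m, and past half-way it is drawn into the next by itself.
- selector_lever (a point): Point on the top of the red lever, 34 mm out from the axis towards its tip, 48 mm above the table. The lever is a bar 14 mm wide, reaching 46 mm from the axis to its tip (and 16 mm behind the axis), its sides from 27 to 48 mm above the table. It turns on a black hub 44 mm across, its top 28 mm above the table.
- selector_point (a point): Point that turns with the selector, on the line of the lever, 56 mm out from the axis (10 mm beyond the lever's tip), 21 mm above the table: it lies over the mark that the lever points to.
- orange_mark: Flat orange dot, 13 mm across, on the floor of the well 56 mm from the selector's axis, at one of the rest positions other than the starting one: the position to set. The other rest positions have smaller white dots.
- tape_orange: Bystander, leave alone: roll of orange tape, 96 mm across, 48 mm high. Origin: centre of its underside.
- tape_yellow: Bystander, leave alone: roll of yellow tape, 90 mm across, 25 mm high. Origin: centre of its underside.
- carton: Bystander, leave alone: blue carton 100 x 130 x 110 mm. Origin: centre of its underside.
- screwdriver: Bystander, leave alone: screwdriver lying down. Origin: centre of its underside.
- valve: Bystander, leave alone: small brass valve with a red handle, 70 mm long. Origin: centre of its underside.
- spray: Bystander, leave alone: white bottle, 60 mm across, 170 mm high. Origin: centre of its underside.
- mug: Bystander, leave alone: blue mug, 80 mm across, 90 mm high. Origin: centre of its underside.
Mind the look-alikes: they are no part of the job. There is more than one size of the guard; the job needs the largest.

How it is judged:
By the outcome, as a careful person would: the job done as asked, in the order asked, and still so for the second after the job is handed in, with the robot touching nothing.
It also fails if it takes over 58 s, if anything falls off the work surface, if the arm or the gripper's body presses on something with over 40 N, if the wrist force passes 120 N, or if a joint passes its speed limit or range.

## Working session

There is one attempt and no reset: what is moved stays moved. The work goes in short steps, Python scripts to look and compute and a tool call to move; the robot and the scene stay as the last step left them, time stands still between calls to the robot, and variables do not carry over. Pictures are saved under pics/ and viewed, about 8 in all and at most 12, crops included, and the job is handed in when it is done.

Besides the shell and the picture viewer there is one more tool, called as name(argument=value, ...), one argument or row to a line, values as JSON. step_arm: Moves the arm, as the interface text tells. Its arguments: {"type":"object","properties":{"steps":{"type":"array"},"squeeze":{"type":"number"}},"required":["steps"]}

```bash
mkdir -p pics; cat > h.py <<'E'
import numpy as np,cv2
from cell import ctrl
from scipy.spatial.transform import Rotation as R
def cam(n):
    s=ctrl.read_state(); c=ctrl.camera(n)
    if n=="wrist":
        T=np.eye(4);T[:3,:3]=R.from_rotvec(s["eef_rot"]).as_matrix();T[:3,3]=s["eef_pos"]
        c["cam_to_world"]=T@np.array(c["tool_from_camera"])
    c["T"]=np.array(c["cam_to_world"]);f=210/np.tan(np.radians(c["fovy"])/2)
    c["K"]=np.array([[f,0,c["cx"]],[0,f,c["cy"]],[0,0,1.]]);c["D"]=np.array(c["distortion"],float)
    return c
def ray(c,uv,z):
    p=cv2.undistortPoints(np.array(uv,float).reshape(-1,1,2),c["K"],c["D"]).reshape(-1,2)
    d=np.c_[p[:,0],-p[:,1],-np.ones(len(p))]@c["T"][:3,:3].T;o=c["T"][:3,3]
    return o+d*((z-o[2])/d[:,2])[:,None]
def proj(c,P):
    q=(np.array(P,float).reshape(-1,3)-c["T"][:3,3])@c["T"][:3,:3]
    return cv2.projectPoints(q*[1,-1,-1],np.zeros(3),np.zeros(3),c["K"],c["D"])[0].reshape(-1,2)
def save(n,im): cv2.imwrite("pics/"+n+".png",im)
E
python3 - <<'E'
from h import *
a=cam("top");b=cam("scene")
import pickle;pickle.dump((a,b),open("c0.pkl","wb"))
save("top0",cv2.resize(a["frame"],(800,600)));save("scene0",cv2.resize(b["frame"],(800,600)))
s=ctrl.read_state();print(s["time"],s["eef_pos"],R.from_rotvec(s["eef_rot"]).as_matrix().round(3),s["force"],a["fovy"],a["T"].round(3),b["T"].round(3),a["D"])
E
```

```text
0.1 [0.14161894 0.53076682 0.23031287] [[ 0.258 -0.    -0.966]
 [ 0.966 -0.002  0.258]
 [-0.002 -1.    -0.   ]] [ 0.00651552 -0.37498813 -0.31105413] 45.736761877544524 [[ 0.003  0.993 -0.119  0.401]
 [-1.     0.004  0.007  0.028]
 [ 0.007  0.119  0.993  1.347]
 [ 0.     0.     0.     1.   ]] [[-0.813 -0.403  0.421  1.097]
 [ 0.583 -0.564  0.585  0.722]
 [ 0.002  0.721  0.693  0.941]
 [ 0.     0.     0.     1.   ]] [0.00089889 0.         0.         0.         0.        ]
```

View pics/top0.png

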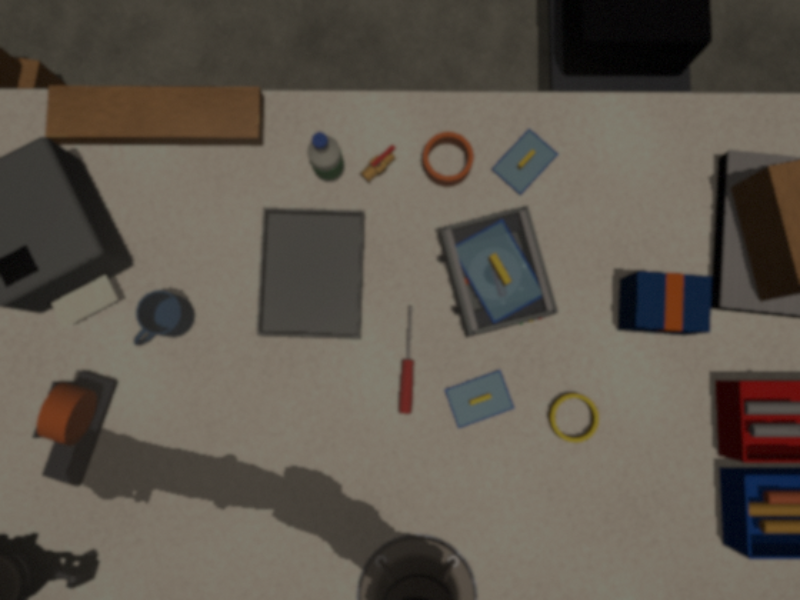

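View pics/scene0.png

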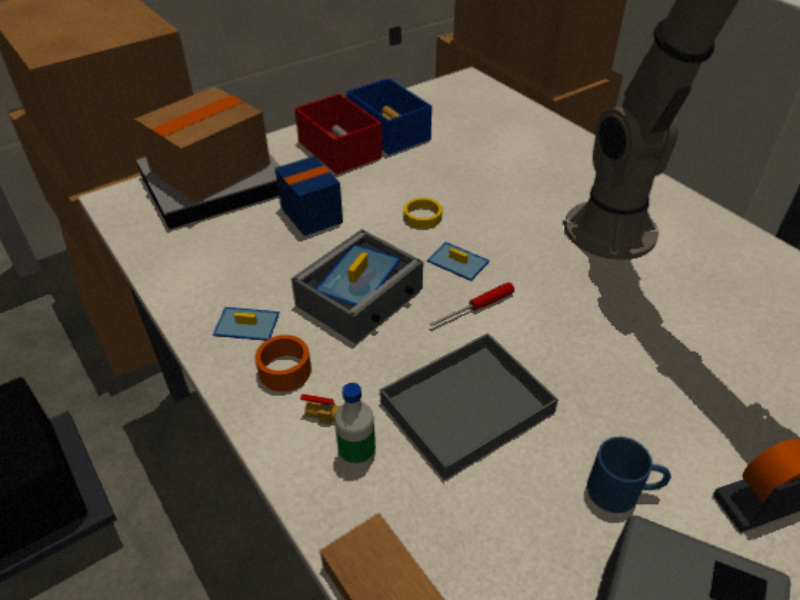

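The guard candidates, as pixels in the 800-wide top view, are the plate at (525,160), the plate at (480,400), and the plate in the box at (498,270). The first two are small plates on the table. I choose the one in the box, which is the largest and is caught under the rim. The tray is at (312,272). Next is a close crop to check the choice.

```bash
python3 - <<'E'
from h import *
import pickle
a,b=pickle.load(open("c0.pkl","rb"))
f=a["frame"];u0,v0=295,135
cr=cv2.resize(f[v0:v0+110,u0:u0+110],None,fx=5.4,fy=5.4,interpolation=cv2.INTER_CUBIC)
cr=np.clip(cr*1.8,0,255).astype(np.uint8);save("crop0",cr)
hsv=cv2.cvtColor(f,cv2.COLOR_BGR2HSV)
def cnts(lo,hi,mn=15):
    m=cv2.inRange(hsv,lo,hi);C,_=cv2.findContours(m,0,2)
    return [c for c in C if cv2.contourArea(c)>mn]
for n,lo,hi,z in (("yellow",(20,120,60),(35,255,255),.1),("blue",(95,50,40),(115,255,255),.061)):
  for c in cnts(lo,hi):
    r=cv2.minAreaRect(c);p=cv2.boxPoints(r);print(n,np.round(r[0],1),np.round(r[1],1),r[2],ray(a,[r[0]],z)[0].round(4)) if 300<r[0][0]<400 or 0 else 0
# tray
m=cv2.inRange(hsv,(0,0,0),(180,255,110));m[:, :170]=0;m[:,270:]=0;m[:140]=0;m[245:]=0
C,_=cv2.findContours(m,0,2);c=max(C,key=cv2.contourArea);r=cv2.minAreaRect(c);print("tray",r)
p=ray(a,cv2.boxPoints(r),.035);print(p.round(4),p.mean(0),np.linalg.norm(p-np.roll(p,1,0),axis=1))
E
```

```text
yellow [335.6 278.9] [ 2.8 13.9] 71.56504821777344 [ 0.3574 -0.1072  0.1   ]
yellow [349.4 188.1] [22.   5.7] 59.74356460571289 [ 0.5849 -0.1442  0.1   ]
yellow [368. 111.] [ 2.8 14.1] 45.0 [ 0.7862 -0.1947  0.1   ]
blue [335.1 278.8] [27.7 40.3] 70.20112609863281 [ 0.3565 -0.11    0.061 ]
blue [348.6 189.4] [63.2 43.6] 60.945396423339844 [ 0.5873 -0.1474  0.061 ]
blue [367.  112.7] [26.  38.2] 42.709388732910156 [ 0.7937 -0.1989  0.061 ]
tray ((217.39500427246094, 190.82223510742188), (74.26469421386719, 91.61758422851562), 2.3373055458068848)
[[0.468  0.2982 0.035 ]
 [0.7137 0.2951 0.035 ]
 [0.7063 0.0958 0.035 ]
 [0.4607 0.1032 0.035 ]] [0.58716662 0.19809137 0.035     ] [0.19512012 0.24571702 0.19948037 0.24574764]
```

View pics/crop0.png

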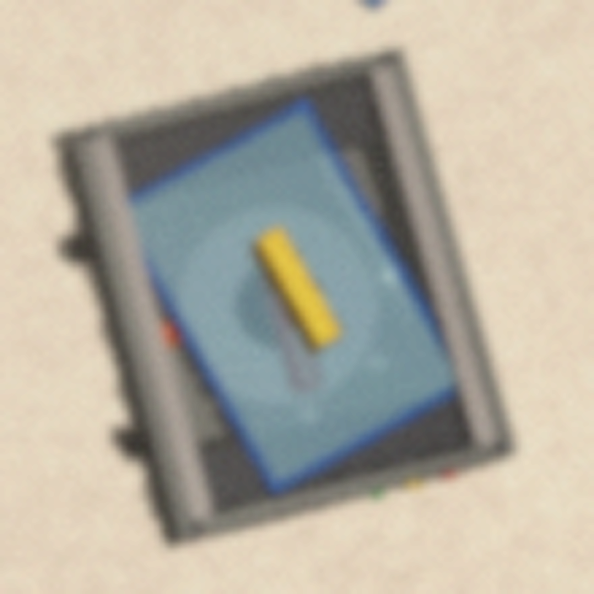

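The crop confirms it: a large plate with a yellow handle, its left corner at crop (132,200) and right corner at (452,385), both under the lips. An orange spot shows at crop (170,333), on the box's +y side, which points to a selector target of about -1.571. I'll move above the box for a close wrist view.

step_arm(
  steps=[-0.04,0,-0.045,-9,-1,-0.08,0,-0.09,-18,-1,-0.12,0,-0.135,-27,-1,-0.16,0,-0.18,-36,-1,-0.2,0,-0.225,-45,-1],
)

```text
time: 0.72
eef_pos: [0.3055, 0.2831, 0.231]
eef_rot: [-0.921, -1.577, 1.577]
force: [0.7, 0.1, 0.1]
grip_width: 1.002
```

```bash
cat > go.py <<'E'
# usage: go.py x y z yawdeg(of tool x dir): prints remaining shift in current tool axes
import sys;from h import *
s=ctrl.read_state();M=R.from_rotvec(s["eef_rot"]).as_matrix();p=s["eef_pos"]
t=np.array([float(v) for v in sys.argv[1:4]]);a=np.degrees(np.arctan2(M[1,0],M[0,0]))
dy=-(float(sys.argv[4])-a);dy=(dy+180)%360-180
print("t",round(s["time"],2),"pos",np.round(p,4),"ang",round(a,2),"tilt",M[:,1].round(3),"shift",(M.T@(t-p)).round(4),"turn",round(dy,2),"q7",round(s["qpos"][6],2),"F",np.round(s["force"],1),"M",np.round(s["moment"],2),"w",round(s["grip_width"],3))
E
python3 go.py 0.56 -0.14 0.25 120.3
```

```text
t 0.72 pos [0.3055 0.2831 0.231 ] ang 119.45 tilt [-0. -0. -1.] shift [-0.4936 -0.0188 -0.0136] turn -0.85 q7 1.3 F [0.7 0.1 0.1] M [ 0.04 -0.07  0.01] w 1.002
```

step_arm(
  steps=[-0.06,0,0,0,-1,-0.12,0,0,0,-1,-0.18,0,0,0,-1,-0.24,-0.01,-0.01,-1,-1,-0.3,-0.02,-0.01,-1,-1],
)

```text
time: 1.35
eef_pos: [0.4606, 0.0269, 0.2513]
eef_rot: [-0.911, -1.587, 1.586]
force: [1.2, 0.5, -0.6]
grip_width: 1.0
```

step_arm(
  steps=[-0.06,0,0,0,-1,-0.12,0,0,0,-1,-0.17,0,0,0,-1,-0.18,0,0,0,-1,-0.18,0,0,0,-1],
)

```text
time: 1.98
eef_pos: [0.5499, -0.1273, 0.2507]
eef_rot: [-0.911, -1.584, 1.585]
force: [0.1, 0.6, -0.7]
grip_width: 1.001
```

```bash
python3 go.py 0.585 -0.144 0.25 120.3; python3 - <<'E'
from h import *
import pickle
a=cam("wrist");pickle.dump(a,open("w0.pkl","wb"));print(a["T"].round(3),a["D"],a["fovy"])
print(proj(a,[[.585,-.144,.1]]))
save("w0",np.clip(cv2.resize(a["frame"],(800,600))*1.5,0,255).astype(np.uint8))
E
```

```text
t 1.98 pos [ 0.5499 -0.1273  0.2507] ang 120.13 tilt [-0.002  0.001 -1.   ] shift [-0.0321  0.0006 -0.0219] turn -0.17 q7 2.47 F [ 0.1  0.6 -0.7] M [ 0.04 -0.01  0.05] w 1.001
[[-0.501 -0.836 -0.222  0.494]
 [ 0.865 -0.485 -0.129 -0.16 ]
 [ 0.    -0.257  0.966  0.393]
 [ 0.     0.     0.     1.   ]] [-0.00835929  0.          0.          0.          0.        ] 71.6507230638627
[[247.7098955  217.97743308]]
```

View pics/w0.png

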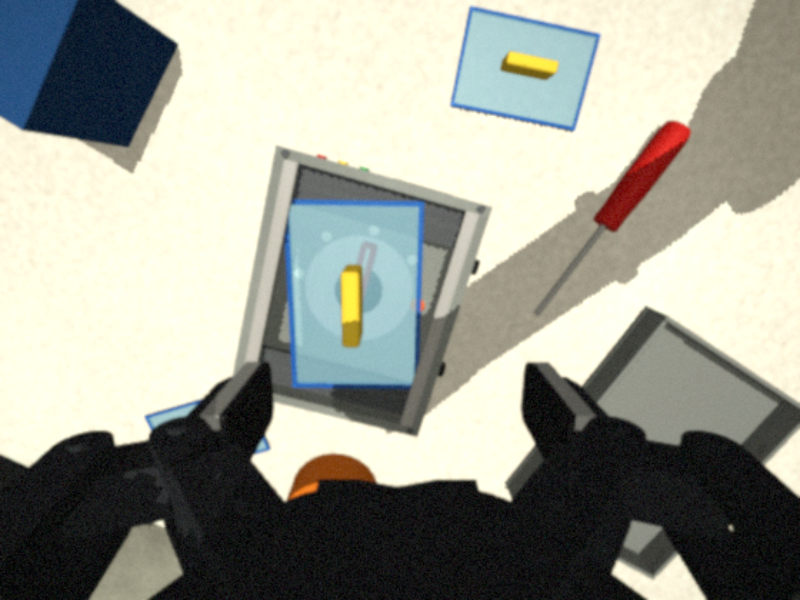

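The wrist view (800 px wide) shows the plate corners at (290,202), (424,203), (417,386) and (297,388). The handle spans (352,268) to (351,345). The rim's outer corners are at (282,148), (490,207) and (417,435), and the orange spot shows through the plate at (419,305).

```bash
python3 - <<'E'
from h import *
import pickle
a=pickle.load(open("w0.pkl","rb"));f=a["frame"];hsv=cv2.cvtColor(f,cv2.COLOR_BGR2HSV)
def yaw(v): return np.degrees(np.arctan2(v[1],v[0]))
P=ray(a,np.array([[290,202],[424,203],[417,386],[297,388]])*.7,.061)
print("plate",P.round(4),P.mean(0).round(4),yaw(P[0]-P[3]),yaw(P[1]-P[2]),np.linalg.norm(P-np.roll(P,1,0),axis=1))
B=ray(a,np.array([[282,148],[490,207],[417,435]])*.7,.073)
print("box",B.round(4),((B[0]+B[2])/2).round(4),yaw(B[2]-B[1]),yaw(B[0]-B[1])+90,np.linalg.norm(np.diff(B,axis=0),axis=1))
m=cv2.inRange(hsv,(20,150,60),(35,255,255));m[:150]=0
v=hsv[...,2]
C,_=cv2.findContours(m,0,2);c=max(C,key=cv2.contourArea);r=cv2.minAreaRect(c);print(r,cv2.boundingRect(c),v[m>0].min(),v[m>0].max())
mt=((m>0)&(v>170)).astype(np.uint8)
ys,xs=np.nonzero(m);print([ (y,xs[ys==y].min(),xs[ys==y].max()) for y in range(ys.min(),ys.max()+1,6)])
for y in (195,210,225): print(y,v[y,236:256].tolist())
print([v[y,246] for y in range(182,246,2)])
o=cv2.inRange(hsv,(0,60,60),(12,255,255));o[:170]=0;o[250:]=0;o[:,260:285]*=1;o[:,310:]=0
C,_=cv2.findContours(o,0,2)
for c in C:
  if cv2.contourArea(c)>5: r=cv2.minAreaRect(c);print("or",r,ray(a,[r[0]],.021))
# top cam: box corners
t,_=pickle.load(open("c0.pkl","rb"))
T=ray(t,np.array([[65,135],[400,52],[512,455],[170,543]])/5.4+[295,135],.073);print("boxtop",T.round(4),T.mean(0))
E
```

```text
plate [[ 0.5441 -0.2273  0.061 ]
 [ 0.4925 -0.1367  0.061 ]
 [ 0.6291 -0.0615  0.061 ]
 [ 0.6835 -0.1515  0.061 ]] [ 0.5873 -0.1443  0.061 ] -151.47207704585355 -151.18740981971303 [0.15871251 0.10425507 0.15596095 0.10511987]
box [[ 0.5109 -0.2469  0.073 ]
 [ 0.4701 -0.0931  0.073 ]
 [ 0.6645 -0.0411  0.073 ]] [ 0.5877 -0.144   0.073 ] 14.979371605895361 14.823402594215182 [0.15914155 0.20119435]
((245.5, 213.5), (55.0, 13.0), 90.0) (239, 186, 14, 56) 82 184
[(186, np.int64(245), np.int64(250)), (192, np.int64(240), np.int64(251)), (198, np.int64(239), np.int64(252)), (204, np.int64(239), np.int64(252)), (210, np.int64(239), np.int64(252)), (216, np.int64(240), np.int64(252)), (222, np.int64(240), np.int64(252)), (228, np.int64(241), np.int64(252)), (234, np.int64(241), np.int64(251)), (240, np.int64(241), np.int64(250))]
195 [131, 117, 126, 158, 175, 181, 180, 182, 181, 183, 183, 183, 181, 174, 158, 122, 89, 95, 106, 119]
210 [127, 114, 110, 150, 175, 181, 182, 181, 182, 182, 183, 181, 182, 176, 160, 129, 93, 85, 100, 117]
225 [142, 136, 130, 146, 157, 156, 142, 136, 145, 141, 126, 119, 113, 120, 116, 103, 90, 90, 120, 139]
[np.uint8(146), np.uint8(130), np.uint8(109), np.uint8(110), np.uint8(151), np.uint8(181), np.uint8(182), np.uint8(182), np.uint8(182), np.uint8(181), np.uint8(181), np.uint8(181), np.uint8(182), np.uint8(181), np.uint8(183), np.uint8(181), np.uint8(181), np.uint8(183), np.uint8(183), np.uint8(181), np.uint8(183), np.uint8(159), np.uint8(112), np.uint8(111), np.uint8(113), np.uint8(112), np.uint8(110), np.uint8(113), np.uint8(110), np.uint8(110), np.uint8(106), np.uint8(123)]
or ((296.0, 213.5), (7.0, 2.0), 90.0) [[ 0.57186188 -0.08716769  0.021     ]]
boxtop [[ 0.6624 -0.0384  0.073 ]
 [ 0.704  -0.2008  0.073 ]
 [ 0.5084 -0.2508  0.073 ]
 [ 0.4661 -0.0876  0.073 ]] [ 0.58521355 -0.14439573  0.073     ]
```

```bash
python3 - <<'E'
from h import *
import pickle
a=pickle.load(open("w0.pkl","rb"))
p=ray(a,[[245.3,189.5],[246,223.5],[245.3,206.5],[238.8,206],[251,206]],.095);print(p.round(4),np.linalg.norm(p[0]-p[1]),np.linalg.norm(p[3]-p[4]))
E
python3 go.py 0.587 -0.144 0.12 118.6
```

```text
[[ 0.5607 -0.1607  0.095 ]
 [ 0.5929 -0.1424  0.095 ]
 [ 0.5767 -0.152   0.095 ]
 [ 0.5797 -0.1582  0.095 ]
 [ 0.5732 -0.147   0.095 ]] 0.037036761549926675 0.012877776674818289
t 2.02 pos [ 0.5499 -0.1259  0.2509] ang 120.26 tilt [-0.001  0.002 -1.   ] shift [-0.0346  0.1308 -0.0229] turn 1.66 q7 2.47 F [-0.2  0.6  0.9] M [ 0.06 -0.03  0.02] w 1.001
```

step_arm(
  steps=[-0.02,0.02,-0.012,1.6,0.1,-0.035,0.06,-0.0213,1.6,0.1,-0.035,0.1,-0.0213,1.6,0.1,-0.035,0.125,-0.0213,1.6,0.1,-0.035,0.125,-0.0213,1.6,0.1],
)

```text
time: 2.65
eef_pos: [0.5845, -0.1433, 0.1243]
eef_rot: [-0.922, -1.567, 1.567]
force: [0.3, -0.1, 0.6]
grip_width: 0.452
```

```bash
python3 go.py 0.586 -0.1455 0.067 118.6;  python3 - <<'E'
from h import *
a=cam("wrist")
save("w1",np.clip(a["frame"]*1.5,0,255).astype(np.uint8))
E
```

```text
t 2.65 pos [ 0.5845 -0.1433  0.1243] ang 118.78 tilt [-0.005  0.003 -1.   ] shift [-0.0029  0.0572 -0.0004] turn 0.18 q7 2.53 F [ 0.3 -0.1  0.6] M [-0.01  0.   -0.01] w 0.452
```

View pics/w1.png

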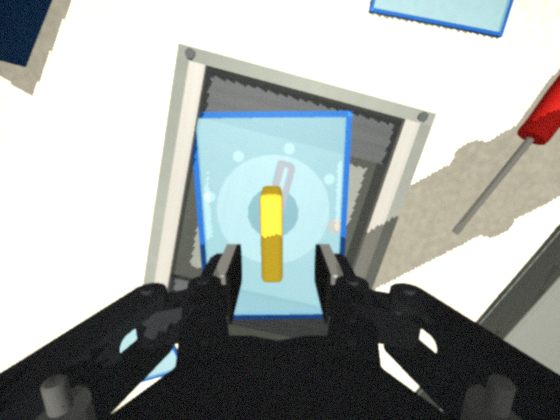

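The handle sits between the fingers, at column 271 with the finger midpoint at 278, so it needs about -4 mm in tool x. I'll descend, then close.

step_arm(
  steps=[-0.004,0.02,0,0,0.1,-0.004,0.04,0,0,0.1,-0.004,0.052,0,0,0.1,-0.004,0.056,0,0,0.1,-0.004,0.056,0,0,0.1],
)

```text
time: 3.32
eef_pos: [0.5886, -0.1506, 0.0706]
eef_rot: [-0.931, -1.567, 1.567]
force: [-0.2, -0.5, 0.4]
grip_width: 0.452
```

step_arm(
  squeeze=40,
  steps=[0,0,0,0,0.8,0,0,0,0,0.9,0,0,0,0,0.9,0,0,0,0,0.9,0,0,0,0,0.9],
)

```text
time: 3.95
eef_pos: [0.5889, -0.1492, 0.0713]
eef_rot: [-0.93, -1.569, 1.565]
force: [-0.9, 4.1, 6.4]
grip_width: 0.154
```

```bash
python3 go.py 0.5865 -0.144 0.067 104.7
```

```text
t 3.95 pos [ 0.5889 -0.1492  0.0713] ang 118.62 tilt [ 0.001  0.002 -1.   ] shift [ 0.0057  0.0043 -0.0004] turn 13.92 q7 2.56 F [-0.9  4.1  6.4] M [ 0.78  0.34 -0.2 ] w 0.154
```

step_arm(
  steps=[0,-0.001,0,0,0.9,0,-0.002,0,0,0.9,0,-0.003,0,0,0.9,0,-0.003,0,0,0.9,0,-0.003,0,0,0.9],
)

```text
time: 4.58
eef_pos: [0.5877, -0.1498, 0.0727]
eef_rot: [-0.928, -1.566, 1.566]
force: [0.6, 4.0, -4.4]
grip_width: 0.153
```

```bash
python3 go.py 0.5865 -0.144 0.067 104.7
```

```text
t 4.58 pos [ 0.5877 -0.1498  0.0727] ang 118.58 tilt [-0.001  0.001 -1.   ] shift [ 0.0056  0.0057 -0.0017] turn 13.88 q7 2.56 F [ 0.6  4.  -4.4] M [ 1.08 -0.14 -0.21] w 0.153
```

Side force is 4 N toward +y, so the plate probably touches the right wall. I'll ease it back by 5 mm, then turn.

step_arm(
  steps=[0.002,0,0,0,0.9,0.004,0,-0.001,0,0.9,0.0055,0,-0.0015,0,0.9,0.0055,0,-0.0015,0,0.9,0.0055,0,-0.0015,0,0.9],
)

```text
time: 5.2
eef_pos: [0.5871, -0.1455, 0.0736]
eef_rot: [-0.931, -1.566, 1.567]
force: [1.2, -1.0, -1.8]
grip_width: 0.155
```

```bash
python3 go.py 0.5865 -0.144 0.067 104.7
```

```text
t 5.2 pos [ 0.5871 -0.1455  0.0736] ang 118.58 tilt [ 0.001 -0.001 -1.   ] shift [ 0.0016  0.0066 -0.0002] turn 13.88 q7 2.55 F [ 1.2 -1.  -1.8] M [-0.04 -0.04 -0.02] w 0.155
```

step_arm(
  steps=[0,0,0,4,0.9,0,0,0,8,0.9,0,0,0,12,0.9,0,0,0,13.9,0.9,0,0,0,13.9,0.9],
)

```text
time: 5.82
eef_pos: [0.587, -0.145, 0.0734]
eef_rot: [-1.077, -1.396, 1.396]
force: [0.0, 0.2, -1.6]
grip_width: 0.153
```

```bash
python3 go.py 0.5865 -0.144 0.067 104.7; python3 - <<'E'
from h import *
import pickle
a=cam("wrist");pickle.dump(a,open("w2.pkl","wb"))
save("w2",np.clip(cv2.resize(a["frame"],(800,600))*1.5,0,255).astype(np.uint8))
E
```

```text
t 5.83 pos [ 0.587  -0.145   0.0734] ang 104.72 tilt [ 0. -0. -1.] shift [0.0011 0.0064 0.0002] turn 0.02 q7 2.34 F [ 0.   0.2 -1.6] M [-0.03 -0.   -0.05] w 0.153
```

View pics/w2.png

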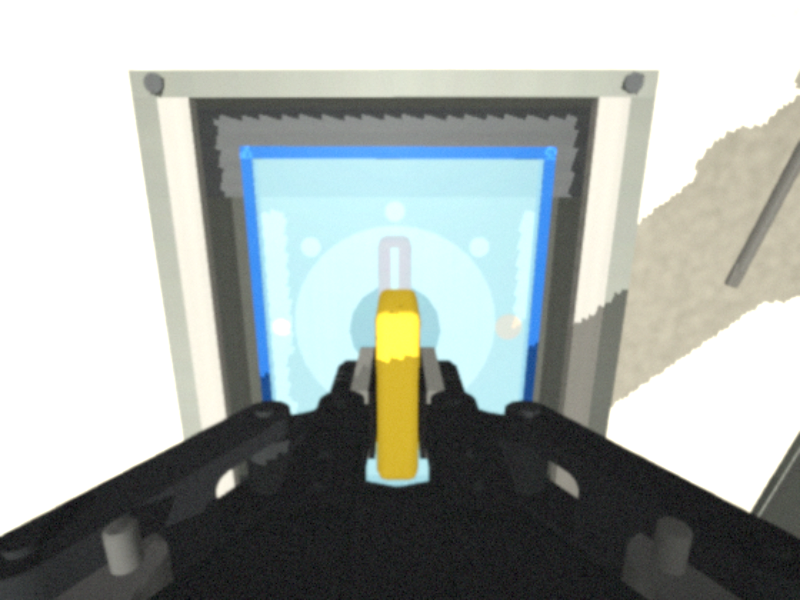

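The plate is now straight and centred: its edges at columns 245 and 553 lie evenly inside the lips at 190 and 598. The lever points to the top, and the orange mark is at (509,325), on +y, so the target is -π/2. Now the straight lift.

step_arm(
  steps=[0.001,-0.01,0,0,0.9,0.001,-0.025,0,0,0.9,0.001,-0.05,0,0,0.9,0.001,-0.085,0,0,0.9,0.001,-0.12,0,0,0.9],
)

```text
time: 6.5
eef_pos: [0.5869, -0.1442, 0.1958]
eef_rot: [-1.079, -1.396, 1.395]
force: [0.3, -0.1, -2.8]
grip_width: 0.153
```

```bash
python3 go.py 0.587 0.198 0.19 88.7
```

```text
t 6.5 pos [ 0.5869 -0.1442  0.1958] ang 104.68 tilt [ 0.002 -0.    -1.   ] shift [ 0.331   0.0057 -0.0869] turn 15.98 q7 2.28 F [ 0.3 -0.1 -2.8] M [-0.02 -0.02 -0.01] w 0.153
```

step_arm(
  steps=[0.035,0,-0.009,2,0.9,0.08,0,-0.021,4,0.9,0.13,0,-0.034,6,0.9,0.18,0,-0.047,8,0.9,0.23,0,-0.06,10,0.9],
)

```text
time: 7.12
eef_pos: [0.5867, 0.0952, 0.1951]
eef_rot: [-1.172, -1.27, 1.267]
force: [1.6, 0.4, -1.9]
grip_width: 0.157
```

```bash
python3 go.py 0.587 0.198 0.06 88.7
```

```text
t 7.12 pos [0.5867 0.0952 0.1951] ang 94.61 tilt [ 0.002  0.    -1.   ] shift [ 0.1024  0.1351 -0.0082] turn 5.91 q7 1.7 F [ 1.6  0.4 -1.9] M [-0.   -0.03  0.01] w 0.157
```

step_arm(
  steps=[0.045,0,-0.003,3,0.9,0.08,0.02,-0.006,6,0.9,0.1,0.06,-0.008,6,0.9,0.102,0.095,-0.008,6,0.9,0.102,0.12,-0.008,6,0.9],
)

```text
time: 7.75
eef_pos: [0.5857, 0.197, 0.0728]
eef_rot: [-1.219, -1.193, 1.194]
force: [0.6, 0.1, -2.0]
grip_width: 0.154
```

```bash
python3 go.py 0.587 0.198 0.022 88.7; python3 - <<'E'
from h import *
import pickle
a=cam("scene")
save("s1",np.clip(cv2.resize(a["frame"][180:380,200:460],None,fx=3,fy=3)*1.5,0,255).astype(np.uint8))
E
```

```text
t 7.75 pos [0.5857 0.197  0.0728] ang 88.79 tilt [-0. -0. -1.] shift [ 0.0011  0.0508 -0.0013] turn 0.09 q7 1.5 F [ 0.6  0.1 -2. ] M [-0.01 -0.01 -0.03] w 0.154
```

View pics/s1.png

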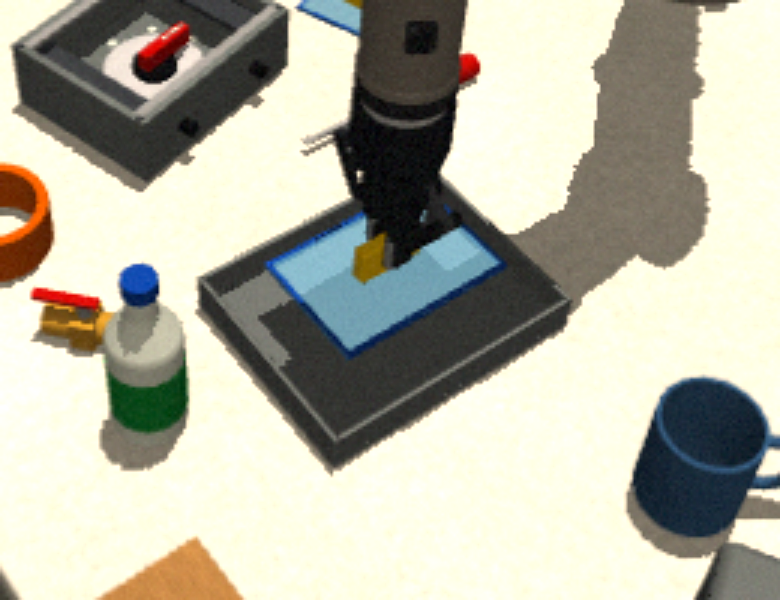

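The plate hangs level, square over the tray, with its centre near (385,275). I'll lower it slowly.

step_arm(
  steps=[0.001,0.015,-0.001,0,0.9,0.001,0.03,-0.001,0,0.9,0.001,0.04,-0.001,0,0.9,0.001,0.045,-0.001,0,0.9,0.001,0.047,-0.001,0,0.9],
)

```text
time: 8.43
eef_pos: [0.5872, 0.197, 0.0263]
eef_rot: [-1.22, -1.192, 1.192]
force: [-0.1, 0.4, -2.1]
grip_width: 0.153
```

step_arm(
  steps=[0,0.001,0,0,0.9,0,0.002,0,0,0.9,0,0.003,0,0,0.9,0,0.003,0,0,0.9,0,0.003,0,0,0.9],
)

```text
time: 9.05
eef_pos: [0.5872, 0.197, 0.0234]
eef_rot: [-1.22, -1.192, 1.192]
force: [-0.4, 0.7, -1.5]
grip_width: 0.154
```

step_arm(
  steps=[0,0.0005,0,0,0.9,0,0.001,0,0,0.9,0,0.0015,0,0,0.9,0,0.002,0,0,0.9,0,0.002,0,0,0.9],
)

```text
time: 9.68
eef_pos: [0.587, 0.197, 0.0213]
eef_rot: [-1.22, -1.192, 1.192]
force: [-0.1, -0.5, -1.9]
grip_width: 0.158
```

step_arm(
  steps=[0,0.0005,0,0,0.9,0,0.001,0,0,0.9,0,0.001,0,0,0.9,0,0.0015,0,0,0.9,0,0.0015,0,0,0.9],
)

```text
time: 10.3
eef_pos: [0.5872, 0.197, 0.0204]
eef_rot: [-1.22, -1.193, 1.192]
force: [-2.2, -0.2, 1.8]
grip_width: 0.157
```

Contact: the vertical force has gone from -2 to +1.8 N. I'll release and retreat upward.

step_arm(
  steps=[0,0,0,0,0.5,0,0,0,0,0.1,0,0,0,0,0.1,0,0,0,0,0.1,0,-0.005,0,0,0.1],
)

```text
time: 10.92
eef_pos: [0.5867, 0.197, 0.0246]
eef_rot: [-1.22, -1.191, 1.193]
force: [-0.3, 0.5, -0.1]
grip_width: 0.451
```

step_arm(
  steps=[0,-0.03,0,0,0.1,0,-0.07,0,0,0.1,0,-0.11,0,0,0.1,0,-0.15,0,0,0.1,0,-0.15,0,0,0.1],
)

```text
time: 11.55
eef_pos: [0.59, 0.1971, 0.1796]
eef_rot: [-1.224, -1.2, 1.186]
force: [0.2, 0.1, -1.3]
grip_width: 0.451
```

```bash
python3 go.py 0.60 -0.144 0.18 104.7; python3 - <<'E'
from h import *
a=cam("top");f=a["frame"];hsv=cv2.cvtColor(f,cv2.COLOR_BGR2HSV)
save("t1",cv2.resize(np.clip(f[130:250,170:400]*1.6,0,255).astype(np.uint8),None,fx=3.4,fy=3.4))
for n,lo,hi,lim in (("red lever",(0,110,40),(8,255,255),.048),("red wrap",(172,110,40),(180,255,255),.048),("orange",(9,100,60),(18,255,255),.021)):
    m=cv2.inRange(hsv,lo,hi);m[:,:310]=0;m[:,385:]=0;m[:150]=0;m[230:]=0
    C,_=cv2.findContours(m,0,2)
    for c in C:
        if cv2.contourArea(c)>4: r=cv2.minAreaRect(c);print(n,r,ray(a,[r[0]],lim).round(4),ray(a,cv2.boxPoints(r),lim).round(4).tolist())
E
```

```text
t 11.55 pos [0.59   0.1971 0.1796] ang 88.68 tilt [ 0.009  0.003 -1.   ] shift [-0.3408 -0.0012 -0.0179] turn -16.02 q7 1.45 F [ 0.2  0.1 -1.3] M [-0.04  0.   -0.04] w 0.451
red lever ((326.5, 196.5), (3.0, 3.0), 90.0) [[ 0.57   -0.0907  0.048 ]] [[0.574, -0.0868, 0.048], [0.574, -0.0947, 0.048], [0.566, -0.0946, 0.048], [0.566, -0.0867, 0.048]]
red lever ((348.6980895996094, 194.94338989257812), (22.527130126953125, 7.692190647125244), 74.05460357666016) [[ 0.5744 -0.1492  0.048 ]] [[0.6003, -0.1316, 0.048], [0.606, -0.1512, 0.048], [0.5485, -0.1668, 0.048], [0.5429, -0.1472, 0.048]]
```

View pics/t1.png

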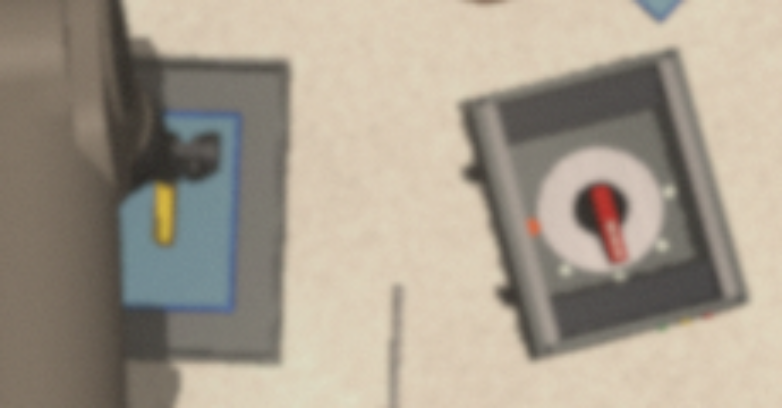

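The guard lies flat in the tray, handle at (165,210). The lever is at (608,225), pointing to box -x; the orange dot at (533,227) is on the +y side, clockwise from the lever. I'll move over the lever.

step_arm(
  steps=[-0.04,0,0,0,0.1,-0.09,0,0.003,0,0.1,-0.14,0,0.006,-4,0.1,-0.19,0,0.01,-8,0.1,-0.24,0,0.015,-12,0.1],
)

```text
time: 12.22
eef_pos: [0.5653, -0.0438, 0.1734]
eef_rot: [-1.112, -1.345, 1.348]
force: [0.6, -0.4, 0.8]
grip_width: 0.45
```

```bash
python3 go.py 0.5541 -0.1531 0.11 104.7
```

```text
t 12.22 pos [ 0.5653 -0.0438  0.1734] ang 100.83 tilt [-0.003  0.    -1.   ] shift [-0.1053  0.0634  0.0313] turn -3.87 q7 2.05 F [ 0.6 -0.4  0.8] M [-0.05 -0.01 -0.02] w 0.45
```

step_arm(
  steps=[-0.045,0,0.013,-2,0.1,-0.085,0.01,0.025,-3.9,0.1,-0.105,0.035,0.0313,-3.9,0.1,-0.105,0.06,0.0313,-3.9,0.1,-0.105,0.06,0.0313,-3.9,0.1],
)

```text
time: 12.85
eef_pos: [0.5525, -0.1506, 0.1116]
eef_rot: [-1.071, -1.389, 1.395]
force: [0.3, 0.1, -0.1]
grip_width: 0.448
```

```bash
python3 go.py 0.5541 -0.1531 0.034 104.7; python3 - <<'E'
from h import *
a=cam("wrist");f=a["frame"];hsv=cv2.cvtColor(f,cv2.COLOR_BGR2HSV)
save("w3",np.clip(cv2.resize(f,(800,600))*1.5,0,255).astype(np.uint8))
m=cv2.inRange(hsv,(0,110,40),(8,255,255))|cv2.inRange(hsv,(172,110,40),(180,255,255))
C,_=cv2.findContours(m,0,2)
for c in C:
    if cv2.contourArea(c)>150: r=cv2.minAreaRect(c);print(r,ray(a,cv2.boxPoints(r),.048).round(4).tolist())
E
```

```text
t 12.85 pos [ 0.5525 -0.1506  0.1116] ang 104.53 tilt [-0.007  0.002 -1.   ] shift [-0.0031  0.0776 -0.0015] turn -0.17 q7 2.34 F [ 0.3  0.1 -0.1] M [ 0.04 -0.02 -0.05] w 0.448
((271.5, 244.0), (78.0, 19.0), 90.0) [[0.5421, -0.1654, 0.048], [0.5386, -0.152, 0.048], [0.5994, -0.1361, 0.048], [0.6031, -0.1505, 0.048]]
((545.83447265625, 62.02131652832031), (36.93259048461914, 124.19657135009766), 23.629377365112305) [[0.4377, -0.022, 0.048], [0.3676, -0.021, 0.048], [0.3693, 0.0038, 0.048], [0.4406, 0.005, 0.048]]
```

View pics/w3.png

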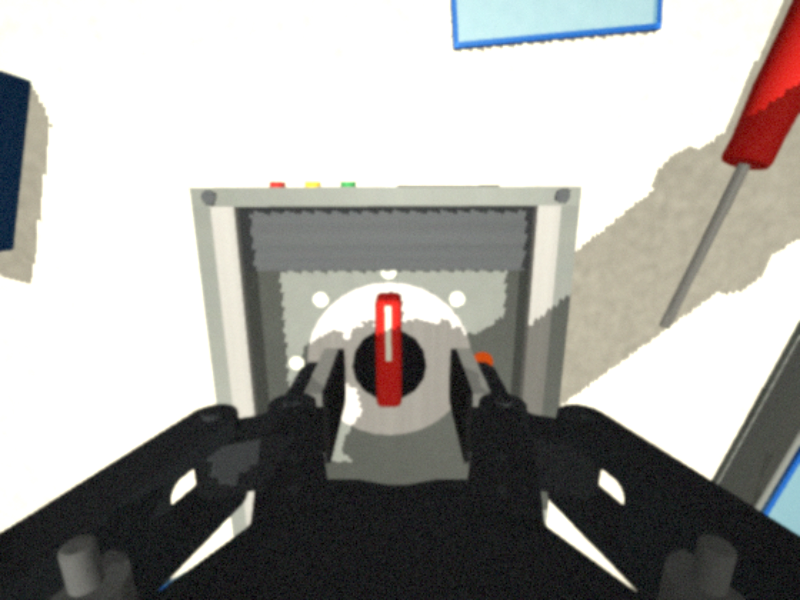

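The lever is centred in the jaws at (389,350), measuring 63 x 14 mm. The orange dot is at (484,358). I'll descend with the jaws half open, straddling the lever, then narrow them to a loose cage.

step_arm(
  steps=[-0.004,0.025,0,0,0.1,-0.004,0.05,0,0,0.1,-0.004,0.068,0,0,0.1,-0.004,0.0765,0,0,0.1,-0.004,0.0765,0,0,0.45],
)

```text
time: 13.52
eef_pos: [0.5564, -0.1552, 0.0383]
eef_rot: [-1.078, -1.394, 1.395]
force: [-0.1, -0.1, 0.4]
grip_width: 0.28
```

step_arm(
  squeeze=20,
  steps=[0,0,0,0,0.5,0,0,0,0,0.5,0,0,0,0,0.5,0,0,0,0,0.55,0,0,0,0,0.55],
)

```text
time: 14.15
eef_pos: [0.5564, -0.1554, 0.0385]
eef_rot: [-1.078, -1.394, 1.394]
force: [-0.4, -0.3, 0.1]
grip_width: 0.227
```

```bash
python3 go.py 0.5531 -0.1545 0.035 104.5
```

```text
t 14.15 pos [ 0.5564 -0.1554  0.0385] ang 104.59 tilt [ 0. -0. -1.] shift [0.0017 0.0035 0.003 ] turn 0.09 q7 2.4 F [-0.4 -0.3  0.1] M [ 0.   -0.01 -0.02] w 0.227
```

step_arm(
  steps=[0.0015,0.002,0.001,0,0.55,0.006,0.002,0.0007,8,0.55,0.0103,0.002,-0.0002,16,0.55,0.0145,0.002,-0.0018,24,0.55,0.0185,0.002,-0.0039,32,0.55],
)

```text
time: 14.78
eef_pos: [0.555, -0.1371, 0.0362]
eef_rot: [-1.34, -0.978, 0.979]
force: [0.2, 0.8, -0.5]
grip_width: 0.222
```

```bash
python3 go.py 0.586 -0.146 0.035 104.5
```

```text
t 14.78 pos [ 0.555  -0.1371  0.0362] ang 72.28 tilt [-0.    -0.001 -1.   ] shift [ 0.0009  0.0012 -0.0322] turn -32.22 q7 1.88 F [ 0.2  0.8 -0.5] M [0.05 0.02 0.03] w 0.222
```

step_arm(
  steps=[0.005,0,-0.0004,9,0.55,0.0099,0,-0.0016,18,0.55,0.0145,0,-0.0035,27,0.55,0.0188,0,-0.0061,36,0.55,0.0226,0,-0.0094,45,0.55],
)

```text
time: 15.4
eef_pos: [0.57, -0.1181, 0.036]
eef_rot: [-1.538, -0.371, 0.375]
force: [-0.2, -0.2, -0.5]
grip_width: 0.226
```

```bash
python3 go.py 0.586 -0.146 0.035 14.5
```

```text
t 15.4 pos [ 0.57   -0.1181  0.036 ] ang 27.25 tilt [-0.002 -0.    -1.   ] shift [ 0.0014  0.001  -0.0322] turn 12.75 q7 1.17 F [-0.2 -0.2 -0.5] M [-0.01  0.06 -0.02] w 0.226
```

step_arm(
  steps=[0.004,0,-0.0003,7,0.55,0.0082,0,-0.001,14,0.55,0.009,0,-0.001,14,0.55,0.009,0,-0.001,14,0.55,0.009,0,-0.001,14,0.55],
)

```text
time: 16.02
eef_pos: [0.5794, -0.1146, 0.0364]
eef_rot: [-1.563, -0.187, 0.187]
force: [-0.1, -0.9, 1.0]
grip_width: 0.224
```

```bash
python3 go.py 0.586 -0.146 0.035 14.5
```

```text
t 16.02 pos [ 0.5794 -0.1146  0.0364] ang 13.62 tilt [ 0.  0. -1.] shift [-0.001   0.0014 -0.0321] turn -0.88 q7 0.96 F [-0.1 -0.9  1. ] M [-0.02  0.02 -0.02] w 0.224
```

step_arm(
  steps=[-0.001,0,0,0,0.2,-0.001,0,0,0,0.1,-0.001,0,0,0,0.1,-0.001,-0.02,0,0,0.1,-0.001,-0.06,0,0,0.1],
)

```text
time: 16.65
eef_pos: [0.5777, -0.1143, 0.0967]
eef_rot: [-1.562, -0.184, 0.188]
force: [1.2, -0.6, 0.6]
grip_width: 0.45
```

step_arm(
  steps=[0,-0.05,0,0,0.1,0,-0.1,0,0,0.1,0.02,-0.1,0.06,0,0.1,0.02,-0.1,0.06,0,0.1,0.02,-0.1,0.06,0,0.1],
)

```text
time: 17.27
eef_pos: [0.584, -0.0515, 0.1973]
eef_rot: [-1.564, -0.188, 0.187]
force: [0.2, -0.5, 1.3]
grip_width: 0.452
```

```bash
python3 go.py 0.586 -0.146 0.035 14.5; python3 - <<'E'
from h import *
a=cam("wrist");f=a["frame"];hsv=cv2.cvtColor(f,cv2.COLOR_BGR2HSV)
b=cam("scene")
g=np.hstack([cv2.resize(f,(400,300)),cv2.resize(b["frame"][150:360,180:460],(400,300))])
t=cam("top")["frame"];g=np.vstack([g,cv2.resize(t[120:255,170:400],(800,300))[:300]])
save("end",np.clip(g*1.6,0,255).astype(np.uint8))
m=cv2.inRange(hsv,(0,110,40),(8,255,255))|cv2.inRange(hsv,(172,110,40),(180,255,255))
C,_=cv2.findContours(m,0,2)
for c in C:
    if cv2.contourArea(c)>100: r=cv2.minAreaRect(c);print(r,ray(a,cv2.boxPoints(r),.048).round(4).tolist())
E
```

```text
t 17.27 pos [ 0.584  -0.0515  0.1973] ang 13.67 tilt [ 0.001 -0.001 -1.   ] shift [-0.0205  0.1623 -0.0921] turn -0.83 q7 0.74 F [ 0.2 -0.5  1.3] M [-0.06  0.05 -0.02] w 0.452
((547.4677734375, 326.6867370605469), (33.17677307128906, 6.8217878341674805), 36.38435363769531) [[0.9069, -0.1227, 0.048], [0.9081, -0.1149, 0.048], [0.952, -0.1321, 0.048], [0.951, -0.1402, 0.048]]
((260.5, 263.0), (54.0, 15.0), 90.0) [[0.569, -0.098, 0.048], [0.5845, -0.0942, 0.048], [0.5991, -0.1567, 0.048], [0.5828, -0.1607, 0.048]]
((524.4500122070312, 136.84999084472656), (53.75871658325195, 13.597792625427246), 71.56504821777344) [[0.7811, 0.0813, 0.048], [0.7916, 0.0879, 0.048], [0.8298, 0.0475, 0.048], [0.819, 0.0405, 0.048]]
((98.16878509521484, 78.72611999511719), (110.1012954711914, 24.322736740112305), 16.389541625976562) [[0.3449, 0.0106, 0.048], [0.3503, 0.032, 0.048], [0.4475, 0.0282, 0.048], [0.4439, 0.0062, 0.048]]
```

View pics/end.png

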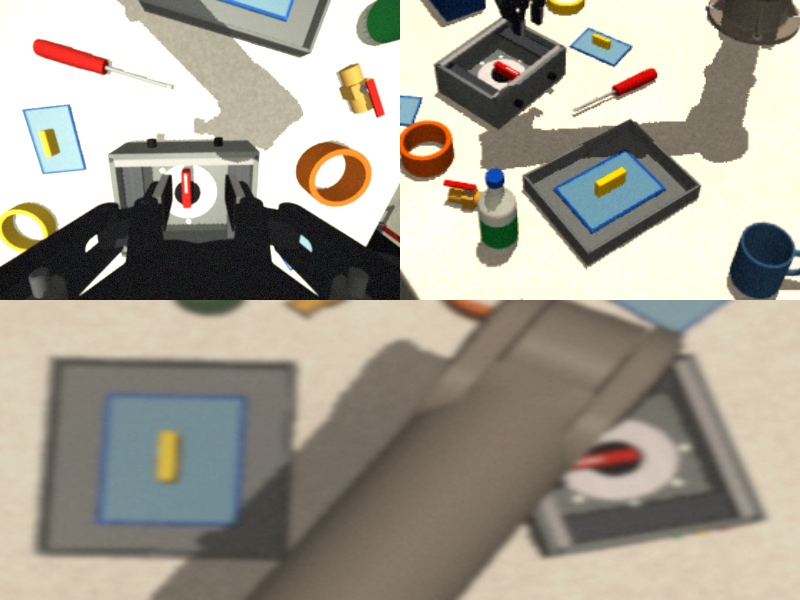

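The lever now points at box +y (102.7° world, against about 104.5° expected), the guard lies flat in the tray, and the bystanders look undisturbed. I'm handing it in.

```bash
python3 -c "
from cell import ctrl
s=ctrl.read_state();print(s['time'],s['force'],abs(s['qvel']).max());print(ctrl.job_done())"
```

```text
17.425 [-0.32402036  0.24796886 -0.35472422] 0.007108308699496534
the job is handed in; nothing more can be done
None
```

The job is done and handed in at 17.4 s. I turned the guard straight, lifted it out by its handle and laid it in the tray. Then I turned the selector to the orange dot at -1.571 rad.

**Guard:** The last pictures show it flat, handle up and square in the tray. It touched down with about 2 N. After I gripped the handle, the plate pressed on the side wall with about 4 N. I eased it back before turning it, and it then left the box with no contact force showing.

**Selector:** In the last wrist view the lever's direction measured about 102.7°, against about 104.5° expected for the click. That difference is within my measuring error. The dot itself was hidden behind the gripper and arm in the last views, so I placed it from earlier pictures.

**Rest of the scene:** The bystanders visible in the last pictures looked undisturbed; the carton was mostly out of view. The arm was still and touching nothing when I handed in. My estimates of the box centre differed by 2–3 mm between views, so I turned the lever with a loose cage of the fingers instead of a tight grip.

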